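Bring the vase tray down its runner

ROBOT

A 6-joint arm with a two-finger parallel gripper is mounted at the origin on the work surface. World frame = base frame: x ahead of the robot, y to its left, z up, the work surface at z = 0. Lengths are in m, angles in rad, forces in N, time in s.
With the tool pointing down it reaches from about 0.425 to 0.95 m from the base axis. Payload 3.5 kg.
Tool frame: the origin (TCP) lies between the finger pads; the fingertips stand 19 mm ahead of it and the grasp point (between the pads) is the TCP; z points along the fingers, y is the line along which they close (so a half turn about z gives the same grasp; the last joint's range is limited). The gripper opens to 85 mm and grips with 20 to 120 N. Pads are 22 mm wide; open, the fingers measure 114 mm over their backs; the gripper's body (76 mm by 85 mm) begins 54 mm behind the grasp point. The pads swing forward as they close: fully open they stand 13 mm farther back than shut.
Start: joints at [1.082, 0.286, 1.577, -0, 1.279, -0.15], TCP at [0.224, 0.637, 0.25] pointing down, gripper open.
Joint ranges: [-2.77, 2.77], [-0.9, 2.22], [0.21, 2.48], [-1.53, 4.67], [0.24, 2.81], [-2.84, 2.84]. Speed limits (rad/s): [2.79, 2.79, 3.14, 3.14, 3.14, 3.14].

INTERFACE

Orientations are given as a unit quaternion [x, y, z, w].
In Python, from plant import monitor, eyes, ctrl gives the robot as it stands.
- The arm moves only by the shell command python3 -m handwheel 'ROWS' [FORCE]. ROWS is JSON, a list of rows, each a list of 7 numbers: the shift along the tool's x, y, z in units of 40 cm (1.0 is 40 cm), then the turn, a rotation vector about the tool's x, y, z in units of pi rad (1.0 is pi rad), then the opening, from -1 (shut) to 1 (fully open). A call has 1 to 12 rows; each row is the pose to reach, as a shift and turn from the pose commanded when the call began, along the tool's axes at that moment, turning the shorter way round; what a row does not reach only later rows make up. A row lasts 1/8 s, in which the tool goes at most 62.5 mm and 10.7 degrees, less where a joint would pass 70% of its speed; a pose out of reach is approached as far as the arm can. A call with a number of a shift or a turn outside -1 to 1 is refused whole. A call with a gripper value outside its range is refused whole. The fingers move at their own pace and stop on an object; FORCE is the grip in N (left out, the last holds). Time passes only in rows, so rows that repeat a pose let the fingers close. It gives the time, the measured TCP pose, the force, the opening and the grip force at its end, in the units of the state.
- monitor.get_state(): the state, without advancing time (a new reading comes with each control period).
- eyes.read_camera(name): name is "scene" or "side" or "wrist"; returns the picture (480x640x3 uint8, red, green, blue); there is no depth.
- eyes.camera_params(name): a dict with "K" (3x3 intrinsics, pixels), "R" (3x3) and "t" (3): a world point X has camera coordinates R X + t. Camera axes: x right, y down, z forward; pixel columns grow to the right and rows downward; lengths in m; the calibration is good to about 2 mm. A picture is of the moment at which its call begins: read the wrist's pose just before it. camera_params takes no time and is no camera call; for the wrist camera it gives the pose at the moment of the call.
- ctrl.sign_off(): hands the job in; it is judged then, once.
The state is a dict: "time": time; "qpos": joint angles; "dq": joint speeds; "joint_efforts": joint torques, N m; "eef_pos": TCP position; "tcp_rot": TCP orientation; "contact_force": force on the tool from outside, world axes, zero at the start; "wrist_torque": the same for the moment, N m; "opening": opening from 0.0 (shut) to 1.0 (fully open); "finger_force": force on a finger pad.
Only numpy, scipy, OpenCV 4.12 (cv2) and the standard library are available. Lean on these libraries where they do the work, as an engineer would, in place of code of your own. Each camera call takes 0.05 s, during which the arm holds its last target. There are 200 camera calls.

TASK

Press the paddle of the sloping runner to unlatch the wheeled tray with the vase, and let it roll by itself until its push board has passed the brass marker post. Then meet the push board softly with the fingers while moving along with it, slow it down to a standstill on the runner well before the lower end, hold it there a moment, and let it down slowly against the end stops and leave it there. The slender vase topples easily: it must stay standing on the tray without rocking and without being touched, and the tin, the flask and the shoe brush stay where they are.

Things in the scene. Friction and masses are not known exactly. Their poses are not given: they have to be found in the camera images.
- rack: Fixed runner: two dark steel rails on a wooden board 255 x 700 mm. Origin on the table, midway between the rails and at half length; +y is level and points down the runner, +x across it (away from the latch lever), +z up. The rails fall 0.045 per unit length towards +y and end at y = 322 mm. Rubber end stops on the rails at y = 289 mm, lower than the tray's deck.
- tray: Wooden tray 150 x 200 mm on wheels, axes as the rack's. Origin at the middle of its deck's top: rack y = -230, z = 95 mm when latched; y = 190, z = 76 mm at the end stops (420 mm of travel). Nominal 1.0 kg plus vase 0.25 kg, rolling drag 2 N per m/s: free, it nears 0.27 m/s with a time constant of 0.6 s, reaching the post after about 1 s and the end after 2.2 s.
- board (a point): Point on the front (down-slope) face of the tray's upright push board, 100 mm in front of the tray's origin and 40 mm above the deck. The board is 100 mm wide across the runner, 12 mm thick and stands 60 mm above the deck; here the fingers hold the tray back.
- vase: Loose slender white vase on the tray, about 40 mm behind (up-slope of) the tray's origin; 180 mm high, 60 mm at the widest, foot 36 mm, 0.25 kg. Origin under its foot, z up its axis. It topples past about 0.19 rad or when the tray stops dead at over 0.15 m/s; slowing at 0.5 m/s2 is safe.
- post (a point): Top of the thin brass marker post beside the run on its +x side (rack x = 92, y = 0, z = 174 mm). The board's face reaches it when the tray has rolled 130 mm.
- latch (a joint): Latch lever along the -x side of the runner (rack x = -130 mm), pivot at rack y = -50 mm: 0 = hook down in front of the tray's lug, 0.28 rad = pressed fully; the tray is free from about 0.17 rad. About 1.5 N at the paddle; it stays where it is left.
- paddle (a point): Middle of the top of the latch's wooden paddle (50 x 45 x 10 mm), 110 mm down-slope of the pivot; pressing it straight down by 30 mm opens the latch fully.
- tin: Bystander: flat steel polish tin, 72 mm diameter, 35 mm high, beyond the rack; origin under its centre.
- flask: Bystander: amber glass flask, 56 mm diameter, 110 mm high, beyond the rack; origin under its centre.
- shoebrush: Bystander: long-handled brush lying beyond the rack; origin under its middle.

How it is judged:
On the way, in this order (a step that is already met when the one before it is completed fails the run):
1. the latch is open and the tray rolls by itself, untouched, its board past the post (value of joint latch above 0.15 rad and y of tray in the frame of rack above -0.1 m and linear speed of tray above 0.1 m/s and contact force between the fingers and tray below 0.1 N).
2. the tray stands still on the runner, at least 25 mm short of the end (linear speed of tray below 0.03 m/s and y of tray in the frame of rack between -0.1 and 0.165 m), for 0.3 s.
At the end, for the whole second after the job is handed in: The tray is at rest within 10 mm of the end stops and the vase stands upright (0.08 rad) on its deck, within about 30 mm of its usual place (y of tray in the frame of rack above 0.18 m and linear speed of tray below 0.02 m/s and angle between vase's own z axis and vertical below 0.08 rad and z of vase in the frame of tray between -0.008 and 0.008 m and y of vase in the frame of tray between -0.075 and -0.005 m and x of vase in the frame of tray between -0.035 and 0.035 m); the robot touches nothing.
It fails at once if the vase rocks by more than 0.15 rad (angle between vase's own z axis and vertical above 0.15 rad).
It fails at once if the vase is touched (contact force between any of the fingers, the arm and vase above 0.3 N).
It fails at once if the tray comes up to the end stops faster than 0.12 m/s (y of tray in the frame of rack above 0.165 m and linear speed of tray above 0.12 m/s).
It fails at once if the tin, flask or shoe brush is disturbed (distance of any of tin, flask, shoebrush from where it was at the start of the episode above 0.03 m).
It also fails if it takes over 35 s, if anything falls off the work surface, if the arm or the gripper's body presses on something with over 40 N, if the wrist force passes 120 N, or if a joint passes its speed limit or range.

## Working session

There is one attempt and no reset: what is moved stays moved. The work goes in short steps, Python scripts to look and compute and a shell command to move; the robot and the scene stay as the last step left them, time stands still between calls to the robot, and variables do not carry over. Pictures are saved under pics/ and viewed, at most 10 in all, crops included, and the job is handed in when it is done.

```bash
ls; mkdir -p pics
python3 - <<'E'
from plant import monitor, eyes, ctrl
import cv2
s=monitor.get_state();print(s)
for n in("scene","side"):
    im=eyes.read_camera(n);cv2.imwrite(f"pics/{n}0.png",im[:,:,::-1]);print(n,eyes.camera_params(n))
E
```

```text
pics
{'time': 0.0, 'qpos': array([ 1.08202765e+00,  2.87195661e-01,  1.57816010e+00, -2.75508067e-05,
        1.27860876e+00, -1.49979376e-01]), 'dq': array([ 1.16822666e-03, -5.65781652e-05,  1.11056703e-03,  2.21334893e-04,
       -7.60091467e-04, -8.42683401e-04]), 'joint_efforts': array([-1.52921122e-03, -4.05980301e+01, -2.92620617e+01, -2.46641021e-04,
        5.86162554e-03, -8.79018501e-06]), 'eef_pos': array([0.224009  , 0.63610056, 0.24893628]), 'tcp_rot': array([ 1.68581650e-01,  9.85686979e-01, -1.13010415e-03, -3.59830423e-04]), 'contact_force': array([-0.87403309, -0.13775433,  0.03960542]), 'wrist_torque': array([-0.03862641, -0.01185441, -0.01211823]), 'finger_force': 0.0, 'opening': 0.9995465611401164}
scene {'K': array([[464.52650825,   0.        , 318.34975722],
       [  0.        , 464.52650825, 237.89595045],
       [  0.        ,   0.        ,   1.        ]]), 'R': array([[ 0.86350108,  0.50421553, -0.01151466],
       [ 0.41724156, -0.72700593, -0.54531812],
       [-0.28332909,  0.46607839, -0.83815008]]), 't': array([-0.48302879, -0.18527927,  1.10993031])}
side {'K': array([[547.56006575,   0.        , 325.41282558],
       [  0.        , 547.56006575, 235.97192842],
       [  0.        ,   0.        ,   1.        ]]), 'R': array([[-0.94452209, -0.32828371, -0.01038433],
       [-0.19374687,  0.58241175, -0.78946735],
       [ 0.26521723, -0.74365742, -0.6137047 ]]), 't': array([0.55062113, 0.22400764, 0.84942348])}
```

View pics/scene0.png

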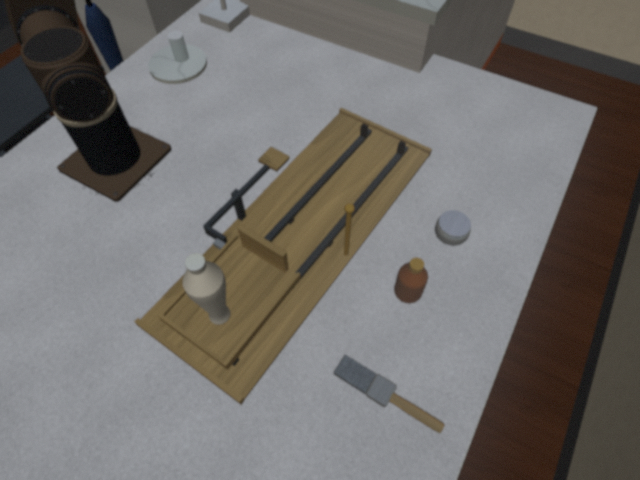

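View pics/side0.png

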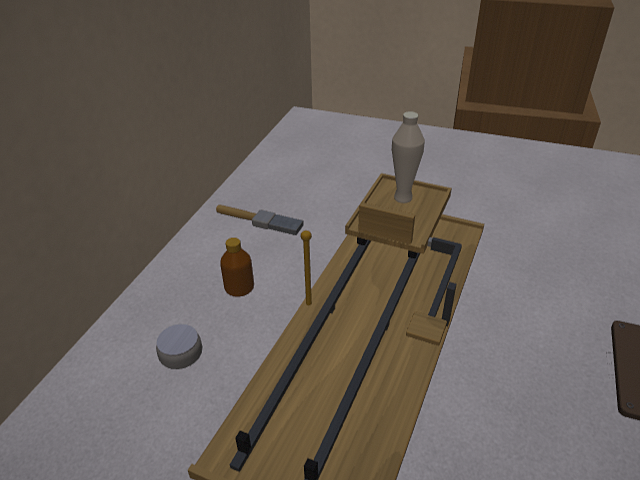

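The scene view shows the runner with the vase tray at its upper end, near (215,300). The post top is at (350,208), the paddle at (273,157) and the rack corners at (341,111), (431,152), (242,402) and (138,322). The side view has the post top at (306,236), the paddle at (427,325) and the push board's top corners at (359,207) and (414,217).

```bash
cat > h.py <<'E'
import numpy as np, cv2
from scipy.optimize import least_squares
from plant import monitor, eyes
P={n:eyes.camera_params(n) for n in("scene","side")}
def proj(n,X):
    c=P[n];q=c["K"]@(c["R"]@np.asarray(X)+c["t"]);return q[:2]/q[2]
def tri(obs):
    def f(X): return np.concatenate([proj(n,X)-p for n,p in obs])
    return least_squares(f,[.3,.6,.1])
def rack(p,v):
    c,s=np.cos(p[2]),np.sin(p[2]);v=np.asarray(v)
    return np.array([p[0]+c*v[0]-s*v[1],p[1]+s*v[0]+c*v[1],v[2]])
E
python3 - <<'E'
from h import *
for nm,o in dict(post=[("scene",(350,208)),("side",(306,236))],paddle=[("scene",(273,157)),("side",(427,325))],
  vasetop=[("scene",(196,262)),("side",(410,117))]).items():
    r=tri(o);print(nm,r.x.round(4),r.fun.round(1))
ob=[("scene",(350,208),(.092,0,.174)),("side",(306,236),(.092,0,.174)),
("scene",(239,228),(-.05,-.13,.155)),("scene",(287,268),(.05,-.13,.155)),("side",(359,207),(.05,-.13,.155)),("side",(414,217),(-.05,-.13,.155)),
("scene",(341,111),(-.1275,.35,.015)),("scene",(431,152),(.1275,.35,.015)),("scene",(242,402),(.1275,-.35,.015)),("scene",(138,322),(-.1275,-.35,.015))]
f=lambda p:np.concatenate([proj(n,rack(p,v))-q for n,q,v in ob])
best=min((least_squares(f,[.3,.6,y],loss="soft_l1") for y in np.arange(-3,3,.7)),key=lambda r:r.cost)
print(best.x,f(best.x).reshape(-1,2).round(1).tolist())
p=best.x
for k,v in dict(paddle=(-.13,.06,.08),board0=(0,-.13,.135),boardEnd=(0,.29,.116),post=(.092,0,.174)).items(): print(k,rack(p,v).round(4))
print(proj("scene",[0,0,0]))
E
```

```text
post [0.6016 0.0394 0.165 ] [-0.8 -0.1 -0.7  0. ]
paddle [0.385  0.1147 0.1093] [-0. -0. -0.  0.]
vasetop [ 0.4956 -0.2189  0.27  ] [ 0.2  0.1  0.3 -0.1]
[ 0.50605942  0.04630795 -0.06296786] [[-2.2, -4.5], [1.1, -3.5], [0.5, -4.1], [-1.5, -17.3], [0.5, -2.2], [0.8, 0.2], [3.7, 0.2], [5.6, 0.1], [9.5, 7.4], [5.2, 7.8]]
paddle [0.3801 0.1144 0.08  ]
board0 [ 0.4979 -0.0834  0.135 ]
boardEnd [0.5243 0.3357 0.116 ]
post [0.5979 0.0405 0.174 ]
[116.19321011 160.35312668]
```

Run:
```python
import cv2,numpy as np
a=cv2.imread("pics/scene0.png")[130:290,200:370];b=cv2.imread("pics/side0.png")[170:350,300:490]
z=lambda i:cv2.resize(i,None,fx=2.35,fy=2.35,interpolation=cv2.INTER_CUBIC) 
a=cv2.resize(a,(340*1,320),interpolation=cv2.INTER_CUBIC);b=cv2.resize(b,(380,360),interpolation=cv2.INTER_CUBIC)
c=np.zeros((360,720,3),np.uint8);c[:320,:340]=a;c[:,340:]=b
cv2.imwrite("pics/crop1.png",c)
```

```text
(no output)
```

View pics/crop1.png

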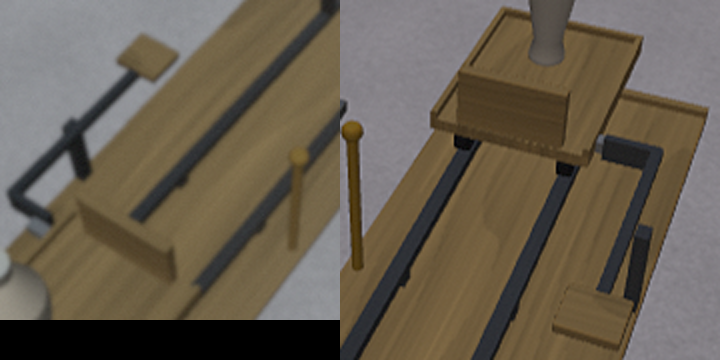

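The enlarged crops correct the board's front top corners to scene (240,228) and (287,254), and side (360,205) and (414,216). The post top is at scene (349.5,205) and side (306,231), and the paddle centre is at scene (273.5,158.5) and side (428,324.5).

Run:
```python
from h import *
for nm,o in dict(post=[("scene",(349.5,205.5)),("side",(306,231.5))],paddle=[("scene",(273.5,158.5)),("side",(428,324.5))],
 bl=[("scene",(240,228.5)),("side",(414,216))],br=[("scene",(287.5,254)),("side",(360,205))]).items():
    r=tri(o);print(nm,r.x.round(4),r.fun.round(1))
ob=[("scene",(349.5,205.5),(.092,0,.174)),("side",(306,231.5),(.092,0,.174)),
("scene",(240,228.5),(-.05,-.13,.155)),("scene",(287.5,254),(.05,-.13,.155)),("side",(360,205),(.05,-.13,.155)),("side",(414,216),(-.05,-.13,.155)),
("scene",(341,111),(-.1275,.35,.015)),("scene",(431,152),(.1275,.35,.015)),("scene",(242,402),(.1275,-.35,.015)),("scene",(138,322),(-.1275,-.35,.015))]
f=lambda p:np.concatenate([proj(n,rack(p,v))-q for n,q,v in ob])
best=min((least_squares(f,[.5,.05,y],loss="soft_l1") for y in (-.6,-.05,.5)),key=lambda r:r.cost)
print(best.x,f(best.x).reshape(-1,2).round(1).tolist())
p=best.x
for k,v in dict(paddle=(-.13,.06,.10),board0=(0,-.13,.155),boardEnd=(0,.29,.116),stop=(0,.289,.08),post=(.092,0,.174)).items(): print(k,rack(p,v).round(4))
```

```text
post [0.6014 0.0383 0.1734] [-0.5 -0.1 -0.5  0. ]
paddle [0.3848 0.1125 0.1077] [-1.1 -0.3 -0.8  0.2]
bl [ 0.4516 -0.0866  0.1521] [-0.7 -0.2 -0.7  0.2]
br [ 0.5504 -0.0894  0.1515] [-1.4 -0.3 -1.5  0.3]
[ 0.50662878  0.04442336 -0.06255418] [[-1.9, -1.1], [1.1, 0.2], [-0.9, -3.6], [-2.3, -2.3], [-0.5, -0.9], [0.7, 0.5], [3.5, 0.7], [5.5, 0.6], [9.2, 8.6], [4.8, 8.8]]
paddle [0.3806 0.1124 0.1   ]
board0 [ 0.4985 -0.0853  0.155 ]
boardEnd [0.5248 0.3339 0.116 ]
stop [0.5247 0.3329 0.08  ]
post [0.5984 0.0387 0.174 ]
```

Run:
```python
from h import *
C=[((341,111),(-.1275,.35)),((431,152),(.1275,.35)),((242,402),(.1275,-.35)),((138,322),(-.1275,-.35))]
ob=[("scene",(349.5,205.5),(.092,0,.174)),("side",(306,231.5),(.092,0,.174)),
("scene",(240,228.5),(-.05,-.13,.155)),("scene",(287.5,254),(.05,-.13,.155)),("side",(360,205),(.05,-.13,.155)),("side",(414,216),(-.05,-.13,.155))]
for z in (0,.01,.02,.03):
  f=lambda p:np.concatenate([proj("scene",rack(p,v+(z,)))-q for q,v in C])
  r=least_squares(f,[.5,.05,0]);print(z,r.x.round(4),r.cost,f(r.x).round(1))
f=lambda p:np.concatenate([proj(n,rack(p,v))-q for n,q,v in ob])
r=least_squares(f,[.5,.05,0]);print(r.x,f(r.x).round(1))
```

```text
0 [ 0.4857  0.053  -0.079 ] 2.1507922819540877 [ 0.   0.8 -0.8  1.  -0.1 -1.1  0.8  0.4]
0.01 [ 0.489   0.05   -0.0772] 1.6572518985628908 [ 0.4 -1.1  0.6 -0.8 -0.1  0.1 -0.7  0.7]
0.02 [ 0.4922  0.0471 -0.0755] 14.187639096564704 [ 0.9 -3.1  2.  -2.6 -0.1  1.3 -2.1  1. ]
0.03 [ 0.4954  0.0441 -0.0736] 40.55469972084289 [ 1.3 -5.1  3.4 -4.5 -0.1  2.5 -3.6  1.2]
[ 0.50866517  0.04244883 -0.05286712] [-1.1 -0.2  0.2 -0.4 -0.2 -1.8 -1.1 -0.8 -2.1 -1.7 -0.9 -0.6]
```

```bash
cat >> h.py <<'E'
PR=np.array([.5097,.0452,-.075])   # rack pose
def delta(target, yaw=PR[2]):
    """rows' numbers from present pose to TCP at rack point, tool x along rack y, pointing down"""
    from scipy.spatial.transform import Rotation as R
    s=monitor.get_state();R0=R.from_quat(s["tcp_rot"])
    c,n=np.cos(yaw),np.sin(yaw)
    Rt=R.from_matrix(np.array([[-n,c,0],[c,n,0],[0,0,-1]]).T) if 0 else R.from_matrix(np.column_stack([[-n,c,0],[c,n,0],[0,0,-1]]))
    print("t",round(s["time"],3),"tcp",s["eef_pos"].round(4),"F",s["contact_force"].round(2),"open",round(s["opening"],2),"q",s["qpos"].round(2))
    print("shift",(R0.inv().apply(rack(PR,target)-s["eef_pos"])/.4).round(4),"turn",((R0.inv()*Rt).as_rotvec()/np.pi).round(4))
def inrack():
    s=monitor.get_state();d=s["eef_pos"]-np.array([*PR[:2],0]);c,n=np.cos(PR[2]),np.sin(PR[2])
    print("rack tcp",np.round([c*d[0]+n*d[1],-n*d[0]+c*d[1],d[2]],4))
E
python3 -m handwheel '[[-0.935,-1,0.15,0,0,0.416,1],[-0.935,-1,0.15,0,0,0.416,1],[-0.935,-1,0.15,0,0,0.416,1],[-0.935,-1,0.15,0,0,0.416,1],[-0.935,-1,0.15,0,0,0.416,1],[-0.935,-1,0.15,0,0,0.416,1],[-0.935,-1,0.15,0,0,0.416,1],[-0.935,-1,0.15,0,0,0.416,1],[-0.935,-1,0.15,0,0,0.416,1],[-0.935,-1,0.15,0,0,0.416,1],[-0.935,-1,0.15,0,0,0.416,1]]'
python3 -c "
from h import *
delta((-.08,.06,.16));inrack()"
```

```text
time: 1.48
eef_pos: [0.4437, 0.1351, 0.19]
tcp_rot: [0.733, 0.68, -0.0, -0.0]
contact_force: [0.5, 0.5, -0.1]
opening: 1.001
finger_force: 0.0
t 1.475 tcp [0.4437 0.1351 0.19  ] F [ 0.52  0.52 -0.12] open 1.0 q [ 0.08 -0.13  2.14  0.    1.14  0.15]
shift [-0.0618 -0.0186  0.0749] turn [-0.0003 -0.0001 -0.0002]
rack tcp [-0.0725  0.0847  0.19  ]
```

```bash
python3 -m handwheel '[[-0.06,-0.02,0.05,0,0,0,1],[-0.06,-0.02,0.075,0,0,0,1],[-0.06,-0.02,0.075,0,0,0,1]]'
python3 -c "
from h import *
delta((-.08,.06,.16));inrack()
P0=eyes.camera_params('wrist');im=eyes.read_camera('wrist');cv2.imwrite('pics/w1.png',im[:,:,::-1]);print(P0)
im=eyes.read_camera('side');cv2.imwrite('pics/s1.png',im[:,:,::-1])
"
```

```text
time: 1.85
eef_pos: [0.4336, 0.1129, 0.1596]
tcp_rot: [0.733, 0.681, -0.0, -0.001]
contact_force: [0.3, 0.2, 0.2]
opening: 1.0
finger_force: 0.0
t 1.85 tcp [0.4336 0.1129 0.1596] F [0.29 0.2  0.16] open 1.0 q [ 0.03 -0.13  2.19  0.    1.08  0.1 ]
shift [-0.0044  0.0023 -0.001 ] turn [-0.0005 -0.0001  0.0005]
rack tcp [-0.0809  0.0618  0.1596]
{'K': array([[400.8388216 ,   0.        , 321.74084179],
       [  0.        , 400.8388216 , 252.17854145],
       [  0.        ,   0.        ,   1.        ]]), 'R': array([[ 0.99730696, -0.07331402, -0.00196948],
       [-0.06984012, -0.95756275,  0.27963538],
       [-0.0223871 , -0.27874476, -0.96010425]]), 't': array([-0.42418124,  0.12847237,  0.3335288 ])}
```

View pics/w1.png

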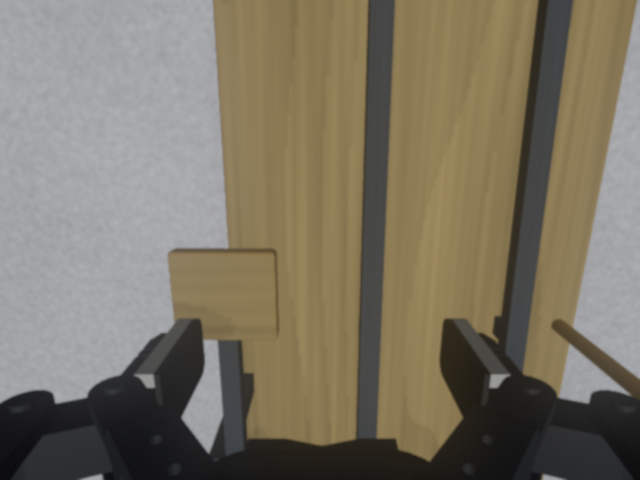

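View pics/s1.png

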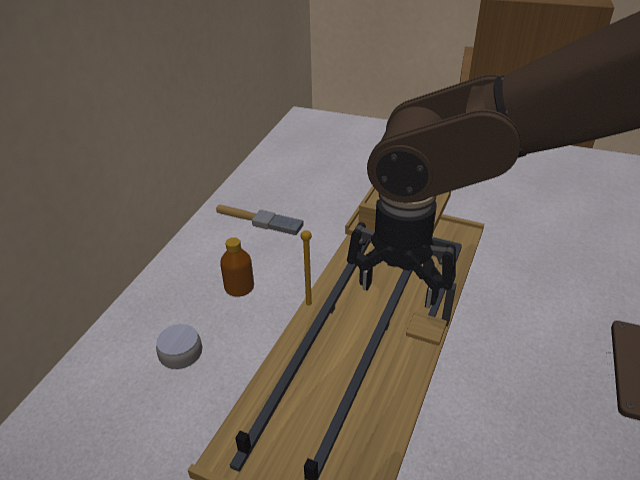

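The wrist view has the paddle top from (170,250) to (277,338), with the left finger tip near (180,345) at its up-slope edge. The side view shows the gripper above the rails and the wrist link above it, with the tray still latched.

Run:
```python
from h import *
c=eyes.camera_params('wrist');K,Rm,t=c["K"],c["R"],c["t"]
o=-Rm.T@t
for px in((170,250),(277,250),(277,338),(175,338),(223,293)):
    d=Rm.T@np.linalg.inv(K)@[*px,1];s=(.108-o[2])/d[2];print(px,(o+s*d).round(4))
print("axis z->side row",[(z,proj("side",[.434,.11,z]).round(0)) for z in(.14,.16,.25,.3,.35,.4)])
im=eyes.read_camera('scene');cv2.imwrite('pics/sc1.png',im[:,:,::-1])
print(rack(PR,(-.13,.06,.1)))
```

```text
(170, 250) [0.3673 0.1396 0.108 ]
(277, 250) [0.4162 0.136  0.108 ]
(277, 338) [0.4115 0.0914 0.108 ]
(175, 338) [0.3617 0.0951 0.108 ]
(223, 293) [0.3885 0.1168 0.108 ]
axis z->side row [(0.14, array([396., 300.])), (0.16, array([397., 290.])), (0.25, array([402., 241.])), (0.3, array([405., 210.])), (0.35, array([408., 177.])), (0.4, array([412., 140.]))]
[0.38456124 0.11477219 0.1       ]
```

View pics/sc1.png

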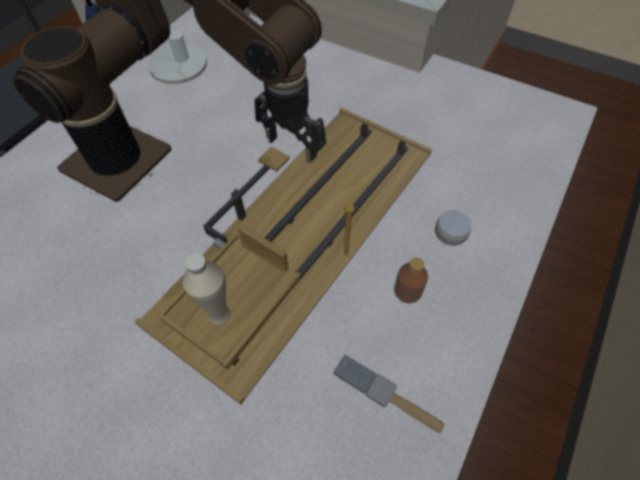

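The scene view shows the gripper over the paddle near (290,115). The wrist link is narrow, and the tray and vase are untouched with the vase at (205,285).

```bash
for i in 1; do python3 -m handwheel '[[-0.005,-0.005,0.05,0,0,0,1],[-0.005,-0.005,0.085,0,0,0,1],[-0.005,-0.005,0.085,0,0,0,1]]'; done
python3 -m handwheel '[[0,0,0.02,0,0,0,1]]'; python3 -m handwheel '[[0,0,0.02,0,0,0,1]]'; python3 -c "
from h import *
im=eyes.read_camera('side');cv2.imwrite('pics/s2.png',cv2.resize(im[170:350,300:490,::-1],None,fx=3,fy=3))"
```

```text
time: 2.38
eef_pos: [0.4315, 0.1101, 0.1253]
tcp_rot: [0.733, 0.68, -0.001, -0.001]
contact_force: [-0.1, 0.2, -0.6]
opening: 1.0
finger_force: 0.0
time: 2.5
eef_pos: [0.4333, 0.11, 0.1192]
tcp_rot: [0.733, 0.68, 0.001, 0.001]
contact_force: [-0.5, -0.5, 0.8]
opening: 1.001
finger_force: 0.0
time: 2.62
eef_pos: [0.4329, 0.1101, 0.1106]
tcp_rot: [0.733, 0.68, 0.001, 0.0]
contact_force: [0.2, 1.0, 2.1]
opening: 1.001
finger_force: 0.9
```

View pics/s2.png

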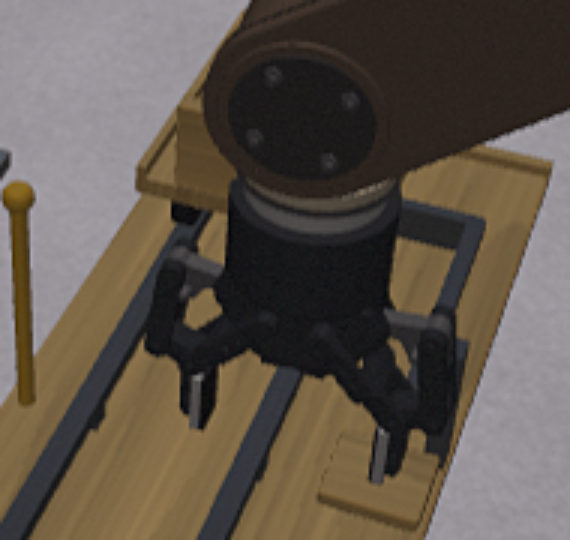

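The enlarged side view shows the right finger tip resting on the paddle at crop (385,475). The latch is barely moved and the tray is still latched. Next I'll set up a tray tracker that uses the vase in the scene camera.

```bash
cat > track.py <<'E'
from h import *
import sys
def vt(s): return proj("scene",rack(PR,(0,-.27+s,.095-.045*s+.17)))
def grab():
    t=monitor.get_state()["time"];return t,cv2.cvtColor(eyes.read_camera("scene"),cv2.COLOR_RGB2GRAY)
def measure():
    ref=cv2.imread("pics/ref.png",0);u0=vt(0);x0,y0=int(u0[0])-18,int(u0[1])-18
    T=ref[y0:y0+55,x0:x0+42];t,im=grab();best=(-1,)
    for k in (1,.97,.94,.91,.88):
        Tk=cv2.resize(T,None,fx=k,fy=k);_,v,_,p=cv2.minMaxLoc(cv2.matchTemplate(im,Tk,cv2.TM_CCOEFF_NORMED))
        if v>best[0]: best=(v,np.array(p)+k*(u0-[x0,y0]))
    ss=np.arange(-.02,.43,.001);e=[np.linalg.norm(vt(s)-best[1]) for s in ss];i=int(np.argmin(e))
    print("t %.3f s %.3f err %.1f score %.2f"%(t,ss[i],e[i],best[0]));return t,ss[i]
if __name__=="__main__":
    if sys.argv[1:]==["ref"]: cv2.imwrite("pics/ref.png",grab()[1]);print(vt(0),vt(.1),vt(.2))
    else: measure(); inrack()
E
python3 track.py ref; python3 track.py; python3 -c "
from h import *
delta((-.08,.06,.087))"
```

```text
[191.26035433 264.78347395] [238.17158277 218.0512205 ] [278.98910514 177.38942451]
t 2.725 s 0.000 err 0.0 score 1.00
rack tcp [-0.0823  0.0586  0.11  ]
t 2.775 tcp [0.432  0.1098 0.11  ] F [-0.49  0.16 -0.47] open 1.0 q [ 0.02 -0.06  2.23 -0.    0.97  0.1 ]
shift [0.0034 0.0058 0.0574] turn [-0.0003  0.0001  0.    ]
```

```bash
python3 -m handwheel '[[0,0,0.03,0,0,0,1],[0,0,0.06,0,0,0,1]]'; python3 track.py
```

```text
time: 3.02
eef_pos: [0.4326, 0.1097, 0.0859]
tcp_rot: [0.733, 0.68, 0.0, 0.001]
contact_force: [0.3, -0.0, 1.8]
opening: 1.003
finger_force: 0.6
t 3.025 s 0.004 err 0.0 score 1.00
rack tcp [-0.0818  0.0585  0.0853]
```

```bash
python3 -m handwheel '[[0,0,-0.08,0,0,0,1],[-0.035,0.1,-0.08,0,0,0,0],[-0.035,0.205,-0.08,0,0,0,-0.4],[-0.035,0.205,-0.08,0,0,0,-0.4]]'; python3 track.py
```

```text
time: 3.58
eef_pos: [0.5147, 0.0891, 0.1176]
tcp_rot: [0.733, 0.68, -0.0, 0.0]
contact_force: [-0.8, -0.4, -0.3]
opening: 0.376
finger_force: 0.0
t 3.575 s 0.161 err 21.6 score 0.71
rack tcp [-1.000e-04  4.440e-02  1.171e-01]
```

Run:
```python
from track import *
t,im=grab();cv2.imwrite("pics/m1.png",im);print(t,[vt(s).round(0) for s in(.05,.07,.09)])
```

```text
3.625 [array([216., 241.]), array([225., 231.]), array([234., 222.])]
```

View pics/m1.png

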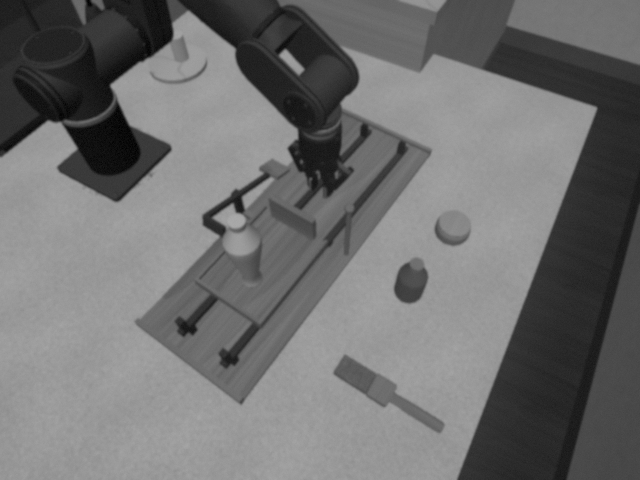

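The scene view at t=3.625 shows the tray rolling, with the vase cap at (237,220), the board's top corners near (270,199) and (315,222), and the fingers waiting ahead at (325,185).

Run:
```python
from track import *
im=cv2.imread("pics/m1.png")
for s in (.08,.085,.09,.095):
    print(s,proj("scene",rack(PR,(-.05,-.13+s,.155-.045*s))).round(1),proj("scene",rack(PR,(.05,-.13+s,.155-.045*s))).round(1),(vt(s)+[5,-3]).round(1))
print(proj("scene",rack(PR,(-.05,-.13,.155))).round(1),proj("scene",rack(PR,(.05,-.13,.155))).round(1))
c=cv2.resize(im[150:270,220:380],None,fx=4.5,fy=4.5,interpolation=cv2.INTER_CUBIC);cv2.imwrite("pics/m1c.png",c)
```

```text
0.08 [268.6 196.1] [313.2 221. ] [234.3 223.9]
0.085 [270.3 194.4] [314.8 219.2] [236.6 221.6]
0.09 [272.  192.7] [316.4 217.4] [238.8 219.4]
0.095 [273.6 191. ] [318.  215.6] [241.  217.2]
[240.3 224.6] [286. 252.]
```

View pics/m1c.png

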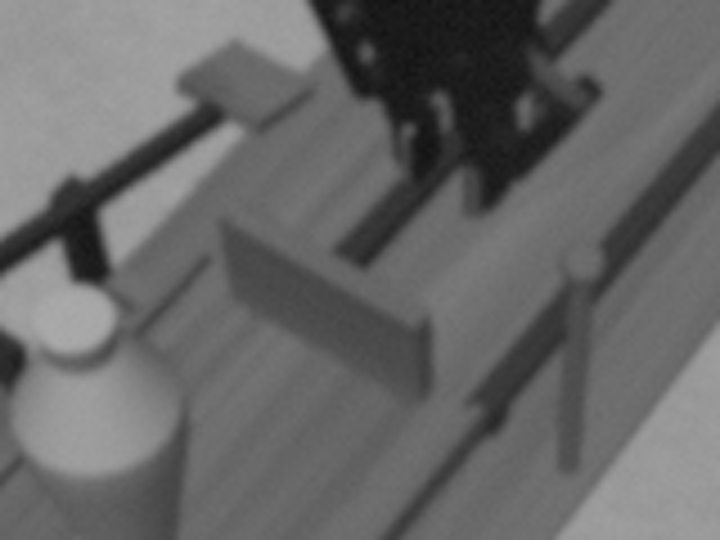

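The crop shows the board's right front top corner at about (315.5,219) in full-image pixels, so the tray has rolled about 0.086 m. That agrees with the nominal roll.

```bash
python3 -m handwheel '[[0,0,0,0,0,0,-0.4],[0.03,0,0,0,0,0,-0.4],[0.085,0,0,0,0,0,-0.4],[0.145,0,0,0,0,0,-0.4]]'; python3 -c "
from h import *
inrack()"; python3 -m handwheel '[[0.06,0,0,0,0,0,-0.4]]'; python3 -c "
from h import *
inrack()"
```

```text
time: 4.18
eef_pos: [0.5168, 0.1489, 0.1185]
tcp_rot: [0.733, 0.68, 0.0, 0.0]
contact_force: [-0.2, 0.5, 0.5]
opening: 0.299
finger_force: 0.0
rack tcp [-0.0007  0.1039  0.1185]
time: 4.3
eef_pos: [0.5185, 0.1734, 0.1185]
tcp_rot: [0.733, 0.68, 0.001, -0.0]
contact_force: [-0.5, 0.1, 0.5]
opening: 0.3
finger_force: 0.0
rack tcp [-0.0008  0.1285  0.1185]
```

```bash
python3 -m handwheel '[[0.058,0,0,0,0,0,-0.4]]'; python3 -m handwheel '[[0.055,0,0,0,0,0,-0.4]]'; python3 -c "
from h import *
inrack()"
```

```text
time: 4.42
eef_pos: [0.5201, 0.1964, 0.1184]
tcp_rot: [0.733, 0.68, 0.0, -0.0]
contact_force: [0.2, -0.5, -0.1]
opening: 0.299
finger_force: 0.0
time: 4.55
eef_pos: [0.5217, 0.2184, 0.1185]
tcp_rot: [0.733, 0.68, 0.0, -0.0]
contact_force: [0.2, 1.3, -0.8]
opening: 0.3
finger_force: 0.0
rack tcp [-0.001   0.1736  0.1185]
```

```bash
python3 -m handwheel '[[0.046,0,0,0,0,0,-0.4]]'|grep -E "force|eef"; python3 -m handwheel '[[0.035,0,0,0,0,0,-0.4],[0.06,0,0,0,0,0,-0.4],[0.077,0,0,0,0,0,-0.4],[0.085,0,0,0,0,0,-0.4],[0.085,0,0,0,0,0,-0.4],[0.085,0,0,0,0,0,-0.4]]'; python3 -c "
from h import *
inrack()"
```

```text
eef_pos: [0.5232, 0.2366, 0.1184]
contact_force: [0.2, -0.0, -0.4]
finger_force: 0.0
time: 5.42
eef_pos: [0.5264, 0.2685, 0.1183]
tcp_rot: [0.733, 0.68, -0.0, 0.0]
contact_force: [-0.1, 0.7, -0.3]
opening: 0.298
finger_force: 0.0
rack tcp [-1.000e-04  2.239e-01  1.183e-01]
```

```bash
python3 -m handwheel '[[0,0,0,0,0,0,-0.4],[0,0,0,0,0,0,-0.4],[0,0,0,0,0,0,-0.4],[0,0,0,0,0,0,-0.4]]'|grep -E "force|eef"; python3 -c "
from track import *
t,im=grab();cv2.imwrite('pics/m2.png',im);print(t)
for s in (.33,.34,.35): print(s,proj('scene',rack(PR,(.05,-.13+s,.155-.045*s))).round(1),(vt(s)+[5,-3]).round(1))"
```

```text
eef_pos: [0.5264, 0.2689, 0.1184]
contact_force: [-0.0, 0.8, -0.7]
finger_force: 0.0
5.925
0.33 [383.9 140.7] [329.7 128.8]
0.34 [386.4 137.9] [333.  125.6]
0.35 [388.8 135.1] [336.2 122.4]
```

View pics/m2.png

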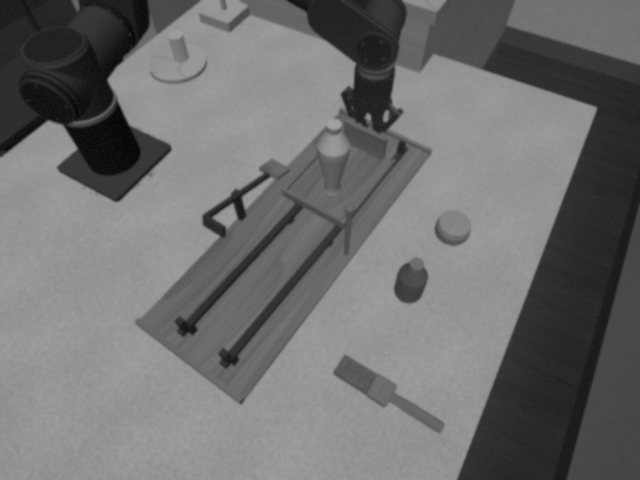

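The view shows the tray held near the lower part of the runner with the vase upright and its cap at (334,126), so the tray stands at about rack y = 0.113. Now I'll let it down slowly.

```bash
python3 -m handwheel '[[0.008,0,0,0,0,0,-0.4],[0.02,0,0,0,0,0,-0.4],[0.035,0,0,0,0,0,-0.4],[0.05,0,0,0,0,0,-0.4],[0.065,0,0,0,0,0,-0.4],[0.08,0,0,0,0,0,-0.4],[0.095,0,0,0,0,0,-0.4],[0.11,0,0,0,0,0,-0.4],[0.125,0,0,0,0,0,-0.4],[0.14,0,0,0,0,0,-0.4],[0.152,0,0,0,0,0,-0.4],[0.163,0,0,0,0,0,-0.4]]'|grep -E "force|eef"
python3 -m handwheel '[[0.008,0,0,0,0,0,-0.4],[0.015,0,0,0,0,0,-0.4],[0.022,0,0,0,0,0,-0.4],[0.03,0,0,0,0,0,-0.4]]'|grep -E "force|eef"; python3 -m handwheel '[[0.008,0,0,0,0,0,-0.4],[0.016,0,0,0,0,0,-0.4],[0.024,0,0,0,0,0,-0.4],[0.032,0,0,0,0,0,-0.4]]'|grep -E "time|force|eef"; python3 -c "
from h import *
inrack()"
```

```text
eef_pos: [0.5312, 0.3342, 0.1183]
contact_force: [0.0, 1.0, -0.8]
finger_force: 0.2
eef_pos: [0.5321, 0.3459, 0.1184]
contact_force: [0.1, -0.2, -0.3]
finger_force: 0.0
time: 8.48
eef_pos: [0.5331, 0.3588, 0.1183]
contact_force: [-0.4, -0.8, -0.1]
finger_force: 0.0
rack tcp [-2.000e-04  3.145e-01  1.183e-01]
```

```bash
python3 -m handwheel '[[0.05,0,0,0,0,0,-0.4],[0.12,0,0,0,0,0,-0.4],[0.18,0,0,0,0,0,-0.4],[0.2,0,-0.1,0,0,0,-0.4],[0.2,0,-0.25,0,0,0,-0.4],[0.2,0,-0.35,0,0,0,-0.4],[0.2,0,-0.35,0,0,0,-0.4]]'|grep -E "time|force|eef"
python3 - <<'E'
from track import *
ref=cv2.imread("pics/m2.png",0)
for i in range(2):
    t,im=grab()
    T=ref[121:165,321:347]
    for k in (.96,.93,.9):
        _,v,_,p=cv2.minMaxLoc(cv2.matchTemplate(im,cv2.resize(T,None,fx=k,fy=k),cv2.TM_CCOEFF_NORMED))
        print(t,k,round(v,3),np.array(p)+k*np.array([13,5]))
print([(s,(vt(s)+[5,-3]).round(1)) for s in(.4,.41,.42,.43)])
E
```

```text
time: 9.35
eef_pos: [0.5408, 0.4408, 0.2646]
contact_force: [0.5, -0.2, -0.1]
finger_force: 0.0
9.35 0.96 0.937 [357.48 102.8 ]
9.35 0.93 0.949 [357.09 103.65]
9.35 0.9 0.932 [357.7 103.5]
9.4 0.96 0.936 [357.48 102.8 ]
9.4 0.93 0.948 [357.09 103.65]
9.4 0.9 0.931 [357.7 103.5]
[(0.4, array([351.5, 107.1])), (0.41, array([354.5, 104.1])), (0.42, array([357.5, 101.2])), (0.43, array([360.4,  98.3]))]
```

```bash
python3 -c "
from plant import ctrl;print(ctrl.sign_off())"
```

```text
the job is handed in; nothing more can be done
None
```

The job is handed in: the tray rolled free past the post, was caught and held at about rack y = 0.113 m, and was let down to the end stops (last measured travel about 0.417 of 0.420 m). The vase was upright, the arm was clear of everything, and no verdict was shown.

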